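Clamp a bottle in the bench shaker with the outer ring of its double knob

ROBOT

A 6-joint arm with a two-finger parallel gripper is mounted at the origin on a cart in front of the work surface, level with it; the furniture and walls round the work are solid. World frame = base frame: x ahead of the robot, y to its left, z up, the work surface at z = 0. Lengths are in m, angles in rad, forces in N, time in s.
With the tool pointing down it reaches from about 0.375 to 0.9 m from the base axis. Payload 3.1 kg.
Tool frame: the origin (TCP) lies at the very end of the fingers, on their centre line; the grasp point (between the pads) lies 19 mm behind it; z points along the fingers, y is the line along which they close (so a half turn about z gives the same grasp; the last joint's range is limited). The gripper opens to 85 mm and grips with 20 to 120 N. Pads are 22 mm wide; open, the fingers measure 114 mm over their backs; the gripper's body (76 mm by 85 mm) begins 54 mm behind the grasp point. The pads swing forward as they close: fully open they stand 13 mm farther back than shut.
Start: joints at [1.062, 0.527, 1.433, -0, 1.181, -0.178], TCP at [0.202, 0.591, 0.231] pointing down, gripper open.
Joint ranges: [-3.08, 3.08], [-0.75, 2.2], [0.22, 2.44], [-1.43, 4.57], [0, 2.65], [-2.85, 2.85]. Speed limits (rad/s): [2.79, 2.79, 3.14, 3.14, 3.14, 3.14].

INTERFACE

Orientations are given as a unit quaternion [x, y, z, w].
In Python, from rig import manip, solve_ik, cams, cut_out, pinpoint gives the robot as it stands. The module is installed in compiled form; this text tells all that it offers. Calls block until the motion is done:
- manip.move_ptp(position, orientation): joint-space move of the TCP to a pose.
- manip.line_to(position, ori=None, velocity=0.15): straight line of the TCP; ori=None keeps the orientation; velocity is the mean speed in m/s.
- manip.move_j(angles): joint-space move.
- manip.move_gripper(opening, f_grip=None): finger opening in m; f_grip is the grip in N (None keeps the last); returns when the fingers have stopped.
- manip.pause(seconds).
- solve_ik(position, orientation): joint angles nearest the present ones, or None.
- manip.observe(): the state.
- cams.capture(name): name is "side" or "top"; returns the picture (400x640x3 uint8, red, green, blue); there is no depth.
- cams.camera_info(name): a dict with "intrinsics" (3x3 intrinsics, pixels), "k1" (the pictures are not rectified: a ray, as slopes to the right and down, at radius r is drawn at 1 + k1 r^2 times it, then the intrinsics apply), "R" (3x3) and "t" (3): a world point X has camera coordinates R X + t. Camera axes: x right, y down, z forward; pixel columns grow to the right and rows downward; lengths in m; the calibration is good to about 2 mm. A picture is of the moment at which its call begins. camera_info takes no time and is no camera call.
A pose or a line that the arm cannot do raises manip.Unreachable and nothing moves.
- manip.finish_job(): hands the job in; it is judged then, once.
Trained networks look in the newest picture that a camera, given by its name, has taken for a name from the list of things; names that differ only in an ending like _2 or _b are one class to them, and where a whole thing is asked for, a point or a joint stands for the part that bears it (a point fixed in the world has none). Each returns a list of dicts, best first, with "p" (0 to 1); they miss things now and then, are a little off and sometimes report something else, mostly with a low value. They report only what shows in the picture. A call takes as long as a camera call. They do not tell look-alikes from the thing itself.
- cut_out(camera, thing): "pixels" (400x640 bool, what is visible of it) and "centre" ([row, column] in pixels, amid what is visible of it).
- pinpoint(camera, thing): "centre" ([row, column] in pixels: a listed point, or the origin of a listed thing).
The state is a dict: "t": time; "joint_pos": joint angles; "dq": joint speeds; "joint_efforts": joint torques, N m; "tcp_pos": TCP position; "orientation": TCP orientation; "contact_force": force on the tool from outside, world axes, zero at the start; "torque": the same for the moment, N m; "width": finger opening in m; "finger_force": force on a finger pad.
Only numpy, scipy, OpenCV 4.12 (cv2) and the standard library are available. Lean on these libraries where they do the work, as an engineer would, in place of code of your own. Each camera call takes 0.05 s, during which the arm holds its last target. There are 200 camera calls.

TASK

Stand the loose dropper bottle upright on the shaker's deck between its two jaws and let go of it. Then turn only the outer ring of the double knob clockwise until the jaw holds the bottle snugly, pressing it with about 8 N and never hard enough to crush it (16 N). The inner knob is already set to the right speed and must stay as it is; leave the other things alone and let go at the end.

Things in the scene. Friction and masses are not known exactly. Their poses are not given: they have to be found in the camera images.
- dropper: Plastic dropper bottle, standing by itself on the desk to the right of the shaker (other dropper bottles stand far back beside the sharps bin and are not wanted). Round body 33 mm in diameter and 54 mm high, then a narrower cap to 80 mm; about 60 g. Origin: centre of its underside; z up.
- shaker: White bench bottle shaker, 110 mm (x) by 250 mm (y), fixed to the desk, placed and turned differently each time. Origin: centre of its underside; z up. Its rubber-topped deck is 30 mm above the desk. At the -y end a housing 60 mm high carries the double knob (upright axis at y = -75 mm). Two jaws face each other along y, 50 mm wide in x, up to 62 mm above the desk.
- seat (a point): Point on the deck where the bottle is to be set down, 30 mm above the desk, at x = 0, y = +42.5 mm of the shaker. Pad of the sliding jaw at the start: 22.5 mm from it, on the knob's side. Fixed V jaw: it stops the bottle's far side 22.5 mm from this point, but its setting differs by up to 3 mm either way and is not measured. The sides towards the shaker's +x and -x are free for fingers.
- jaw: Sliding jaw's aluminium carriage, driven by the outer ring towards the shaker's +y. It carries a rubber pad on a spring, its face 20 mm ahead of this origin; the pad sinks back 1 mm for every 2 N, up to 6.5 mm, where it is solid; this sinking is not measured. Origin: middle of the carriage's thickness, 33 mm above the desk.
- clamp_ring (a joint): Outer ring: rad, 0 = jaw open, grows clockwise seen from above (to 1.6). Black ribbed, 52 mm in diameter, from 68 to 90 mm above the desk, 8 mm clear of the housing. 1 rad moves the jaw 15 mm. Turning it takes 0.18 N m of friction; every newton on the bottle adds 0.015 N m (8 N: 0.12 N m). It stays where it is left. Snug comes at about 0.85 to 1.3 rad, depending on the fixed jaw.
- ring_centre (a point): Point on the axis of the double knob, at half the height of the outer ring, 79 mm above the desk. While the ring turns free, the moment felt about this axis is steady (0.18 N m of friction; with the arm at rest after a turn it may point either way, so read it each time after the same motion); its rise above that is 0.015 N m per newton. The bottle is never squeezed before 0.58 rad.
- speed_knob (a joint): Inner knob, which sets the speed: grey, 25 mm in diameter, on the same axis above the ring, from 91 to 110 mm above the desk, with a narrow bar across its top. Radians, clockwise from above; its start differs; it turns at a touch (0.006 N m). It must keep its start angle (within about 0.2 rad).
- speed_mark (a point): Mark on the top of the inner knob, 11.5 mm from the axis, 110 mm above the desk; shows how the inner knob is turned.
- vial: Small capped glass vial, 14 mm in diameter, 42 mm high, standing beyond the bottle; a bystander to leave alone. Origin: centre of its underside.
- minute_timer: Round clockwork timer, 68 mm in diameter, 47 mm high, behind the shaker; a bystander to leave alone. Origin: centre of its underside.
Not all that is in view belongs to the job. Leave any green look-alike of the dropper alone.

How it is judged:
On the way, in this order (a step that is already met when the one before it is completed fails the run):
1. the bottle stands upright on the deck between the jaws, released, not yet clamped (x of dropper in the frame of shaker between -0.012 and 0.012 m and y of dropper in the frame of shaker between 0.03 and 0.056 m and z of dropper in the frame of shaker between 0.026 and 0.033 m and angle between dropper's own z axis and vertical below 0.1 rad and contact force between the fingers and dropper below 0.1 N and linear speed of dropper below 0.02 m/s and value of joint clamp_ring below 0.3 rad), for 0.1 s.
2. the outer ring has been turned until the jaw presses the bottle with 5 to 11 N (value of joint clamp_ring above 0.5 rad and contact force between jaw and dropper between 5 and 11 N), for 0.1 s.
At the end, for the whole second after the job is handed in: The bottle stands upright (within 7 degrees) on the shaker's deck between the jaws, within 12 mm of its centre line, at rest, and the sliding jaw presses it with 5 to 11 N; the mark on the inner knob is within 2.5 mm (about 0.2 rad) of where it was (x of dropper in the frame of shaker between -0.012 and 0.012 m and y of dropper in the frame of shaker between 0.03 and 0.06 m and z of dropper in the frame of shaker between 0.026 and 0.036 m and angle between dropper's own z axis and vertical below 0.12 rad and linear speed of dropper below 0.01 m/s and contact force between jaw and dropper between 5 and 11 N and distance of speed_mark from where it was at the start of the episode below 0.0025 m); the robot touches nothing.
It fails at once if the inner knob is turned (its mark moves more than 2.5 mm) (distance of speed_mark from where it was at the start of the episode above 0.0025 m).
It fails at once if the jaw crushes the bottle (more than 16 N) (contact force between jaw and dropper above 16 N).
It fails at once if the vial or the timer is moved more than 30 mm (distance of any of vial, minute_timer from where it was at the start of the episode above 0.03 m).
It also fails if it takes over 72 s, if anything falls off the work surface, if the arm or the gripper's body presses on something with over 40 N, if the wrist force passes 120 N, or if a joint passes its speed limit or range.

## Working session

There is one attempt and no reset: what is moved stays moved. The work goes in short steps, each a Python script; the robot and the scene stay as the last script left them, time stands still between calls to the robot, and variables do not carry over. Pictures are saved under pics/ and viewed, at most 10 in all, crops included, and the job is handed in when it is done.

```bash
mkdir -p pics; cat > h.py <<'E'
import numpy as np, cv2
from rig import manip, solve_ik, cams, cut_out, pinpoint
from scipy.spatial.transform import Rotation as Rn
def ray(cam,rc):
    i=cams.camera_info(cam);K=np.array(i["intrinsics"]);R=np.array(i["R"]);t=np.array(i["t"])
    d=np.linalg.solve(K,[rc[1],rc[0],1.])[:2];u=d.copy()
    for _ in range(30):u=d/(1+i["k1"]*(u@u))
    return -R.T@t, R.T@np.array([u[0],u[1],1.])
def at_z(cam,rc,z):
    o,d=ray(cam,rc);return o+d*(z-o[2])/d[2]
def proj(cam,X):
    i=cams.camera_info(cam);c=np.array(i["R"])@np.array(X)+np.array(i["t"]);u=c[:2]/c[2];u=u*(1+i["k1"]*(u@u))
    p=np.array(i["intrinsics"])@[u[0],u[1],1];return p[[1,0]]
def tri(rc1,rc2):
    (a,d),(b,e)=ray("top",rc1),ray("side",rc2);s=np.linalg.lstsq(np.c_[d,-e],b-a,rcond=None)[0]
    p,q=a+s[0]*d,b+s[1]*e;return (p+q)/2,np.linalg.norm(p-q)
def down(yaw): # tool y axis along heading yaw, z down
    y=np.array([np.cos(yaw),np.sin(yaw),0]);z=np.array([0,0,-1.]);x=np.cross(y,z)
    return Rn.from_matrix(np.c_[x,y,z]).as_quat()
def save(cam,name,img=None):
    im=cams.capture(cam) if img is None else img
    cv2.imwrite("pics/"+name,im[:,:,::-1]);return im
E
python3 - <<'E'
from h import *
for c in("top","side"):
    im=save(c,c+"0.png");i=cams.camera_info(c);print(c,-np.array(i["R"]).T@np.array(i["t"]))
Z=dict(dropper=0,shaker=0,seat=.03,jaw=.033,ring_centre=.079,speed_mark=.11,vial=0,minute_timer=0)
for n,z in Z.items():
    for c in("top","side"):
        for r in pinpoint(c,n)[:5]: print(n,c,round(r["p"],2),np.round(r["centre"],1),np.round(at_z(c,r["centre"],z),3))
E
```

```text
top [ 0.47176227 -0.02695314  1.1834765 ]
side [ 0.53684368 -0.84577912  0.51073917]
dropper top 0.68 [269.3 396.8] [ 0.388 -0.262  0.   ]
dropper top 0.68 [221.  358.2] [ 0.52  -0.156  0.   ]
dropper top 0.53 [237.3 399.3] [ 0.476 -0.27   0.   ]
dropper side 0.96 [305.3 286.8] [ 0.48 -0.26  0.  ]
dropper side 0.88 [307.4 234.6] [ 0.395 -0.267  0.   ]
dropper side 0.58 [266.3 314.5] [ 0.525 -0.152  0.   ]
shaker top 0.55 [236.2 247. ] [0.477 0.151 0.   ]
shaker side 0.67 [188.9 296.2] [0.475 0.167 0.   ]
seat top 0.69 [232.4 225.5] [0.487 0.204 0.03 ]
seat side 0.61 [173.2 299.5] [0.482 0.194 0.03 ]
jaw top 0.7 [236.3 245.6] [0.477 0.15  0.033]
jaw top 0.32 [239.1 399.8] [ 0.471 -0.264  0.033]
ring_centre top 0.51 [234.4 269.1] [0.482 0.083 0.079]
ring_centre side 0.63 [173.  301.9] [0.493 0.089 0.079]
speed_mark top 0.53 [234.1 270.3] [0.482 0.077 0.11 ]
speed_mark side 0.62 [163.5 298.7] [0.487 0.071 0.11 ]
vial top 0.44 [203.8 383. ] [ 0.569 -0.225  0.   ]
vial side 0.45 [287.5 342.7] [ 0.575 -0.214  0.   ]
minute_timer top 0.83 [156.5 293.6] [0.7   0.025 0.   ]
minute_timer side 0.43 [222.1 394.6] [0.696 0.009 0.   ]
```

```bash
python3 -c "
import cv2,numpy as np
cv2.imwrite('pics/both0.png',cv2.resize(np.vstack([cv2.imread('pics/top0.png'),cv2.imread('pics/side0.png')]),(480,600)))"
```

```text
(no output)
```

View pics/top0.png

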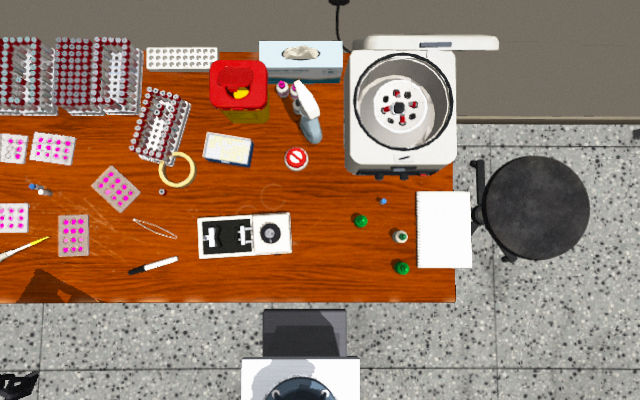

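View pics/side0.png

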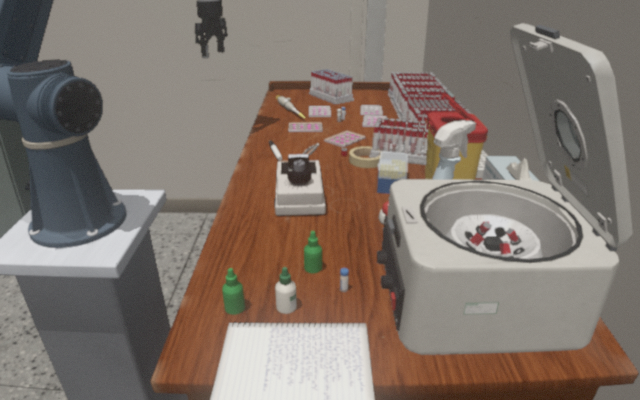

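Top picture: the candidates are green bottles at (220,360) and (268,402), and a white one with a dark green cap at (237,400). Side picture: green at (252,313) and (290,234), white at (295,287). The white one fits, because green look-alikes are to be left alone. The shaker is at top (235,245), with its housing and knob at (233,270). I'll confirm both in one crop.

```bash
python3 - <<'E'
import cv2,numpy as np
t=cv2.imread('pics/top0.png');s=cv2.imread('pics/side0.png')
a=cv2.resize(t[205:265,190:300],(800,436),interpolation=cv2.INTER_CUBIC)[:300] if 0 else cv2.resize(t[208:263,192:298],(578,300),interpolation=cv2.INTER_CUBIC)
b=cv2.resize(t[205:280,350:415],(222,300)if 0 else (222,256),interpolation=cv2.INTER_CUBIC)
c=cv2.resize(s[225:320,215:355],(442,300),interpolation=cv2.INTER_CUBIC)
d=cv2.resize(s[145:220,265:335],(358,300)if 0 else(280,300),interpolation=cv2.INTER_CUBIC)
o=np.zeros((600,800,3),np.uint8);o[:300,:578]=a;o[:256,578:]=b;o[300:,:442]=c;o[300:,442:722]=d
cv2.imwrite('pics/crop1.png',o)
E
python3 - <<'E'
from h import *
cams.capture("top");cams.capture("side")
for n in("shaker","clamp_ring","speed_knob","dropper"):
  for r in cut_out("top",n)[:3]:
    m=r["pixels"].astype(np.uint8);pts=np.argwhere(m)
    print(n,round(r["p"],2),np.round(r["centre"],1),m.sum(),cv2.minAreaRect(pts[:,::-1].astype(np.float32)))
print(tri([237.3,399.3],[305.3,286.8]),proj("top",[.478,-.265,.08]),proj("side",[.478,-.265,.08]))
E
```

```text
shaker 0.86 [235.4 248.5] 3487 ((244.59552001953125, 235.7091522216797), (40.98129653930664, 95.18928527832031), 86.37850952148438)
speed_knob 0.4 [237.6 268.9] 52 ((269.5, 233.5), (7.0, 7.0), 90.0)
dropper 0.61 [268.8 400.7] 153 ((402.0, 268.0), (12.0, 14.0), 90.0)
dropper 0.54 [237.8 401.6] 147 ((400.0, 236.5), (11.0, 14.0), 90.0)
(array([ 0.47834375, -0.26822463,  0.00661295]), np.float64(0.005562079851844351)) [236.28323715 403.76474823] [267.92932323 283.28419251]
```

View pics/crop1.png

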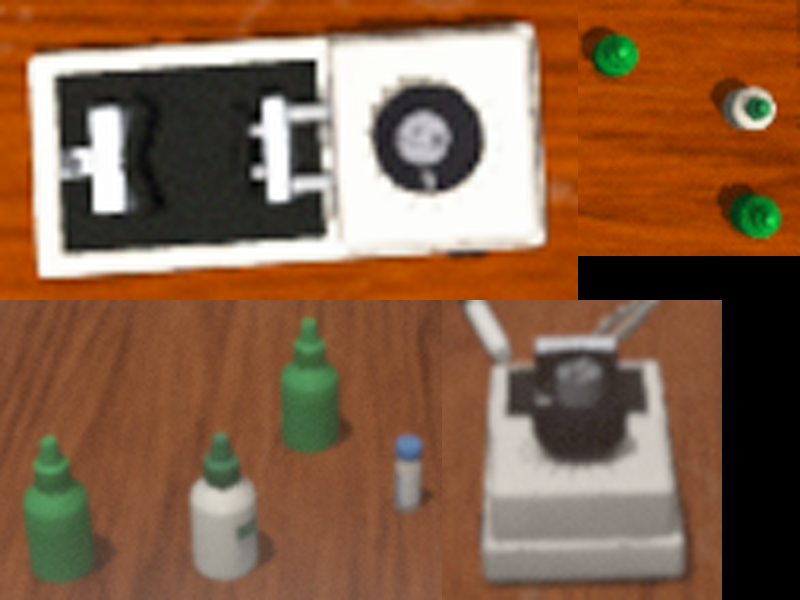

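The crop confirms it: the white bottle is the only one with a white body, at top (237,400) and side (295,287). The shaker's sliding jaw is at crop (275,150), the fixed V jaw at (115,160) and the ring centre at (429,138). Next I fit the shaker pose and pick up the bottle.

```bash
python3 - <<'E'
from h import *
from scipy.optimize import least_squares
px=lambda x,y:np.array([208+(y+.5)/5.4545-.5,192+(x+.5)/5.453-.5])
O=[((30,55),(.055,.125,.03)),((40,275),(-.055,.125,.03)),((535,25),(.055,-.125,.06)),((545,243),(-.055,-.125,.06)),((429,138),(0,-.075,.09))]
def W(p,l):
    c,s=np.cos(p[2]),np.sin(p[2]);return [p[0]+c*l[0]-s*l[1],p[1]+s*l[0]+c*l[1],l[2]]
f=lambda p:np.concatenate([proj("top",W(p,l))-px(*u) for u,l in O])
r=least_squares(f,[.48,.16,0]);print(r.x,np.round(r.fun,1))
for n,l in(("seat",(0,.0425,.03)),("ring",(0,-.075,.079))): 
    w=W(r.x,l);print(n,np.round(w,4),proj("side",w))
np.save("shk.npy",r.x)
# side check of ring: top dark disc centre
print(tri(np.array([205+108.5/3.413-.5,350+173.5/3.415-.5]),(290,285.3)), at_z("top",(236.3,400.4),.054))
yaw=r.x[2]
for k in(0,np.pi):
  for p in([.478,-.265,.02],[.478,-.265,.2],W(r.x,(0,.0425,.05)),W(r.x,(0,-.075,.07))):
    print(k,solve_ik(p,down(yaw+k)))
E
```

```text
[0.48045438 0.15294709 0.06255481] [-0.4 -0.   0.4 -0.3 -1.  -0.2  0.9  0.3  0.1  0.2]
seat [0.4778 0.1954 0.03  ] [172.98143703 297.72400894]
ring [0.4851 0.0781 0.079 ] [175.0998163 298.0837554]
(array([ 0.4788732 , -0.26508524,  0.03613093]), np.float64(0.001364137403624502)) [ 0.47806884 -0.26168812  0.054     ]
0 [-7.10727504e-01  7.54558136e-01  1.77309449e+00 -4.44089210e-16
  6.13940031e-01 -7.73282311e-01]
0 [-7.10727504e-01  4.62987862e-01  1.66361251e+00 -4.44089210e-16
  1.01499228e+00 -7.73282311e-01]
0 [ 1.71414253e-01  6.79059531e-01  1.84229549e+00 -4.44089210e-16
  6.20237635e-01  1.08859446e-01]
0 [-6.82556830e-02  6.23486669e-01  1.89643332e+00 -4.44089210e-16
  6.21672663e-01 -1.30810490e-01]
3.141592653589793 [-7.10727504e-01  7.54558136e-01  1.77309449e+00 -4.44089210e-16
  6.13940031e-01  2.36831034e+00]
3.141592653589793 [-7.10727504e-01  4.62987862e-01  1.66361251e+00 -4.44089210e-16
  1.01499228e+00  2.36831034e+00]
3.141592653589793 None
3.141592653589793 None
```

```bash
python3 - <<'E'
from h import *
s=np.load("shk.npy");q=down(s[2]);b=[.4785,-.2645]
S=lambda *k:print([(x,np.round(manip.observe()[x],3)) for x in k])
manip.move_gripper(.062,30)
manip.move_ptp([*b,.2],q);S("t","tcp_pos")
manip.line_to([*b,.1],velocity=.2)
manip.line_to([*b,.018],velocity=.1)
S("contact_force")
manip.move_gripper(0.0,30);S("t","width","finger_force","contact_force")
manip.line_to([*b,.19],velocity=.15);S("t","width","finger_force","contact_force","torque")
t=save("top","t2.png");sd=save("side","s2.png")
for c in("top","side"):
  for r in pinpoint(c,"dropper")[:4]:print(c,round(r["p"],2),np.round(r["centre"],1))
print(proj("side",[*b,.172]),proj("side",[*b,.252]))
cv2.imwrite("pics/s2c.png",cv2.resize(sd[130:330,180:400],(660,600))[:,:,::-1])
E
```

```text
[('t', np.float64(4.717)), ('tcp_pos', array([ 0.479, -0.264,  0.2  ]))]
[('contact_force', array([-0.205,  0.624,  0.418]))]
[('t', np.float64(6.708)), ('width', np.float64(0.031)), ('finger_force', np.float64(29.84)), ('contact_force', array([0.63 , 1.553, 5.928]))]
[('t', np.float64(8.008)), ('width', np.float64(0.031)), ('finger_force', np.float64(29.721)), ('contact_force', array([-0.385, -0.578, -0.793])), ('torque', array([ 0.012,  0.013, -0.018]))]
top 0.7 [219.8 358.2]
top 0.61 [235.6 414.7]
side 0.76 [265.3 310.9]
side 0.73 [214.6 281.1]
side 0.62 [307.6 236.5]
[216.72781484 281.3213322 ] [166.53248619 279.18319059]
```

View pics/s2c.png

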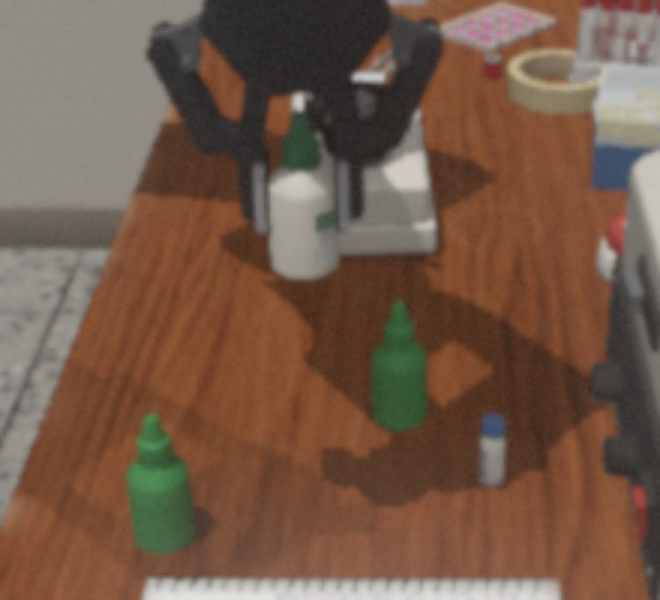

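The bottle hangs upright between the fingers (crop (303,225), underside near side (215,281)). I check its offset in the hand and the jaw gap, then set it down.

```bash
python3 - <<'E'
from h import *
print(at_z("top",(235.6,414.7),.172))
s=np.load("shk.npy");q=down(s[2]);R=np.array([[np.cos(s[2]),-np.sin(s[2])],[np.sin(s[2]),np.cos(s[2])]])
loc=lambda p:R.T@(np.array(p)[:2]-s[:2])
for u in((248,150),(265,150),(290,150),(140,160),(160,110),(92,160)):
    print(u,np.round(loc(at_z("top",(208+(u[1]+.5)/5.4545-.5,192+(u[0]+.5)/5.453-.5),.062)),4))
seat=s[:2]+R@[0,.0425]
manip.move_ptp([*seat,.19],q)
manip.line_to([*seat,.125],velocity=.12);manip.pause(.2)
o=manip.observe();print(o["t"],o["tcp_pos"],o["contact_force"])
t=save("top","t3.png");sd=save("side","s3.png")
cv2.imwrite("pics/c3.png",np.vstack([cv2.resize(t[190:270,180:300],(450,300)),cv2.resize(sd[110:210,225:375],(450,300))])[:,:,::-1])
E
```

```text
[ 0.47919523 -0.27114205  0.172     ]
(248, 150) [0.0003 0.0148]
(265, 150) [-0.0002  0.0067]
(290, 150) [-0.0009 -0.0052]
(140, 160) [-0.0014  0.0663]
(160, 110) [0.0219 0.0558]
(92, 160) [-0.0001  0.0891]
10.7833 [0.47843572 0.1954509  0.12582809] [ 0.74970604 -0.47369629 -0.79570245]
```

View pics/c3.png

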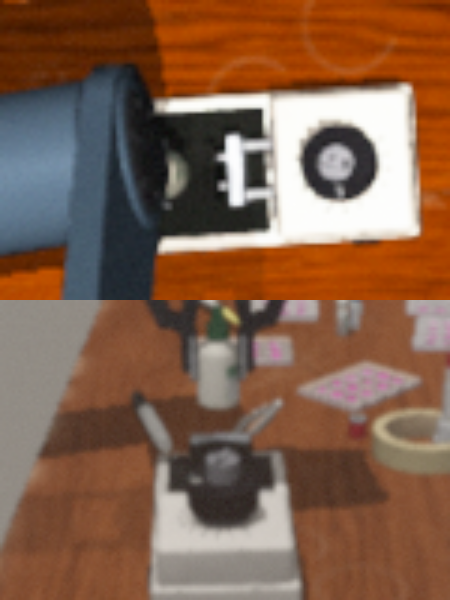

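Top crop: the bottle's right edge is at (187,172), clear of the sliding jaw. Side crop: the bottle is upright above the deck. I use that edge to correct the y offset in the hand, then lower it.

```bash
python3 - <<'E'
from h import *
s=np.load("shk.npy");R=np.array([[np.cos(s[2]),-np.sin(s[2])],[np.sin(s[2]),np.cos(s[2])]])
o=manip.observe()["tcp_pos"]
for z in(.107,.125,.15):
  p=at_z("top",(190+172.5/3.75-.5,180+187.5/3.75-.5),z);l=R.T@(p[:2]-s[:2]);print(z,l,"centre y",l[1]+.0165)
for r in pinpoint("top","dropper"):print(r["p"],r["centre"])
for r in cut_out("top","dropper"):
  P=np.argwhere(r["pixels"]);print(r["p"],P.min(0),P.max(0))
E
```

```text
0.107 [-0.0004321   0.02593482] centre y 0.042434818330589326
0.125 [-0.00075799  0.02250797] centre y 0.03900797481488425
0.15 [-0.00121061  0.01774847] centre y 0.03424846993196058
0.63 [235.1, 226.2]
0.48 [269.5, 398.5]
0.43 [218.4, 360.2]
0.65 [216 355] [227 367]
0.53 [262 394] [274 409]
0.38 [231 224] [242 229]
```

```bash
python3 - <<'E'
from h import *
s=np.load("shk.npy");R=np.array([[np.cos(s[2]),-np.sin(s[2])],[np.sin(s[2]),np.cos(s[2])]])
seat=s[:2]+R@[0,.0435]
manip.line_to([*seat,.125],velocity=.1);manip.pause(.2);f0=manip.observe()["contact_force"]
ok=True
for z in[.085,.072,.062,.055,.051,.0495,.0485,.0475,.0465]:
    manip.line_to([*seat,z],velocity=.08);manip.pause(.1);o=manip.observe();f=o["contact_force"]-f0;print(z,np.round(o["tcp_pos"][2],4),np.round(f,2))
    if np.abs(f).max()>2.5:break
print(o["t"])
E
```

```text
0.085 0.0854 [ 0.26 -0.05  0.82]
0.072 0.0722 [0.31 0.39 0.27]
0.062 0.062 [0.62 0.36 1.57]
0.055 0.0549 [-0.83  0.76  0.6 ]
0.051 0.0509 [ 0.27 -0.01  1.52]
0.0495 0.0495 [ 0.65 -0.47  0.4 ]
0.0485 0.0488 [0.17 0.13 5.06]
14.3667
```

```bash
python3 - <<'E'
from h import *
manip.move_gripper(.07);manip.pause(.2)
p=manip.observe()["tcp_pos"];print(manip.observe()["contact_force"])
manip.line_to([p[0],p[1],.2],velocity=.2)
s=np.load("shk.npy");R=np.array([[np.cos(s[2]),-np.sin(s[2])],[np.sin(s[2]),np.cos(s[2])]])
ring=s[:2]+R@[0,-.075]
manip.line_to([p[0]-.1,p[1]-.35,.25],velocity=.35)   # clear the view
t=save("top","t4.png");sd=save("side","s4.png");print(manip.observe()["t"])
cv2.imwrite("pics/c4.png",np.vstack([cv2.resize(t[208:263,192:298],(578,300),interpolation=2),cv2.resize(sd[125:225,235:425][:,:],(578,300),interpolation=2)])[:,:,::-1])
for n,z in(("dropper",.03),("ring_centre",.079),("speed_mark",.11)):
  for c in("top","side"):
    for r in pinpoint(c,n)[:3]:
      w=at_z(c,r["centre"],z);print(n,c,round(r["p"],2),np.round(w,3),np.round(R.T@(w[:2]-s[:2]),4))
E
```

```text
[-0.79093099  0.9480851   0.41255257]
17.2333
dropper top 0.67 [ 0.526 -0.157  0.03 ] [ 0.0257 -0.3119]
dropper top 0.66 [0.681 0.021 0.03 ] [ 0.1914 -0.1447]
dropper top 0.63 [0.476 0.187 0.03 ] [-0.0023  0.0346]
dropper side 0.88 [ 0.523 -0.188  0.03 ] [ 0.0213 -0.3427]
dropper side 0.68 [0.48  0.213 0.03 ] [0.0035 0.0596]
dropper side 0.6 [ 0.406 -0.3    0.03 ] [-0.1026 -0.4477]
ring_centre top 0.6 [0.49  0.079 0.079] [ 0.0046 -0.0742]
ring_centre side 0.59 [0.492 0.095 0.079] [ 0.0075 -0.0584]
speed_mark top 0.38 [0.487 0.075 0.11 ] [ 0.0013 -0.078 ]
speed_mark side 0.44 [0.487 0.083 0.11 ] [ 0.0018 -0.0701]
```

View pics/c4.png

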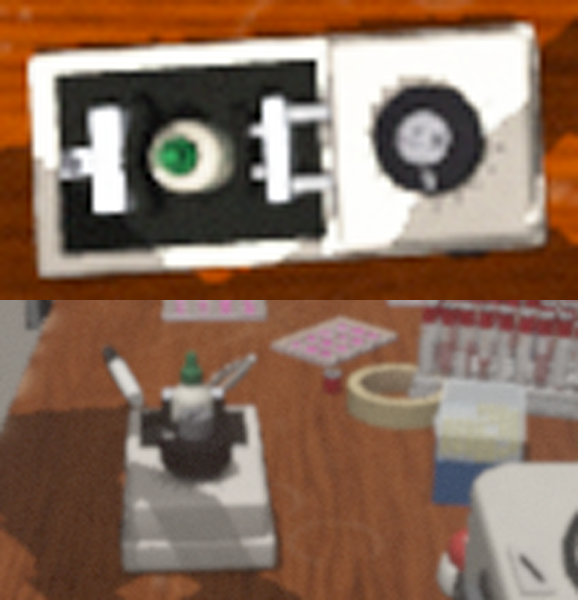

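The top crop shows the bottle at (190,157), free between the V jaw (110) and the sliding jaw (275). The side crop shows it upright. Now I centre on the ring by gripping it lightly in two directions.

```bash
python3 - <<'E'
from h import *
s=np.load("shk.npy");R=np.array([[np.cos(s[2]),-np.sin(s[2])],[np.sin(s[2]),np.cos(s[2])]])
c=s[:2]+R@[0,-.075]
manip.move_gripper(.08,20)
manip.move_ptp([*c,.16],down(s[2]+np.pi/2))
for k,yaw in enumerate((s[2]+np.pi/2,s[2])):
    if k: manip.line_to([*c,.068],ori=down(yaw),velocity=.1) if 0 else manip.move_ptp([*c,.068],down(yaw))
    else: manip.line_to([*c,.068],velocity=.15)
    manip.pause(.2);o=manip.observe();f0=o["contact_force"];m0=o["torque"]
    manip.move_gripper(.03,20);manip.pause(.2);o=manip.observe()
    u=np.array([np.cos(yaw),np.sin(yaw)])
    print(k,o["t"],o["joint_pos"][5],o["width"],o["finger_force"],"f",np.round(o["contact_force"]-f0,2),"along",u@(o["contact_force"]-f0)[:2],"tcp off",(o["tcp_pos"][:2]-c)@u*1e3,"tau",np.round(o["torque"]-m0,3))
    if k==0:manip.move_gripper(.08,20)
E
```

```text
0 20.3833 -1.7016347359349238 0.051303074526235025 20.252711176872253 f [-1.8  -1.42  5.66] along -1.3096617240702046 tcp off -0.12380441623580131 tau [-0.235  0.144  0.022]
1 22.95 -0.1308965012550679 0.051025579361119344 21.5385639667511 f [1.26 2.28 4.16] along 1.4023298636570622 tcp off 1.5207026218745185 tau [ 0.206 -0.639  0.062]
```

```bash
cat > turn.py <<'E'
from h import *
def read():
    manip.pause(.08);v=[]
    for _ in range(3):
        o=manip.observe();v.append(np.r_[o["contact_force"],o["torque"]]);manip.pause(.02)
    return o,np.mean(v,0)
def step(c,q0,a):
    q=q0.copy();q[5]+=a;manip.move_j(q);o,v=read()
    d=o["tcp_pos"][:2]-c[:2]
    print(round(a,3),"t%.1f j6 %.3f tauz %.4f F %s d(mm) %s w %.4f"%(o["t"],o["joint_pos"][5],v[5],np.round(v[:3],1),np.round(d*1e3,1),o["width"]));return v
E
python3 - <<'E'
from turn import *
s=np.load("shk.npy");o=manip.observe();c=np.r_[o["tcp_pos"][:2],.068]
print(o["tcp_pos"]);
q0=np.array(solve_ik(c,down(s[2])));print(q0,o["joint_pos"])
manip.move_j(q0);manip.move_gripper(.03,60);np.savez("turn.npz",c=c,q0=q0)
for a in np.arange(0,.5,.08): step(c,q0,a)
E
```

```text
[0.48666529 0.07811488 0.06849926]
[-6.79956420e-02  6.28456066e-01  1.89359819e+00 -4.44089210e-16
  6.19538394e-01 -1.30550449e-01] [-6.81226133e-02  6.26781939e-01  1.89587131e+00  3.55932576e-04
  6.15523787e-01 -1.30896501e-01]
0.0 t23.8 j6 -0.131 tauz 0.0281 F [0.5 0.9 9.4] d(mm) [ 0.1 -0. ] w 0.0500
0.08 t24.2 j6 -0.050 tauz -0.1580 F [ 0.7  0.8 10.1] d(mm) [ 0.1 -0. ] w 0.0497
0.16 t24.6 j6 0.030 tauz -0.1886 F [0.2 0.5 9. ] d(mm) [0.1 0. ] w 0.0501
0.24 t24.9 j6 0.110 tauz -0.1699 F [0.7 0.8 9.9] d(mm) [0.1 0. ] w 0.0502
0.32 t25.3 j6 0.190 tauz -0.1857 F [-0.1  0.6  9.5] d(mm) [ 0.1 -0. ] w 0.0500
0.4 t25.7 j6 0.270 tauz -0.1731 F [0.7 0.5 9.1] d(mm) [ 0.1 -0. ] w 0.0503
0.48 t26.1 j6 0.350 tauz -0.1403 F [0.6 0.9 8.9] d(mm) [ 0.1 -0. ] w 0.0502
```

```bash
sed -i 's/range(3)/range(12)/' turn.py; python3 - <<'E'
from turn import *
d=np.load("turn.npz")
for a in np.arange(.50,.83,.04): step(d["c"],d["q0"],a)
E
```

```text
0.5 t26.6 j6 0.370 tauz -0.1020 F [0.6 0.9 9.6] d(mm) [0. 0.] w 0.0499
0.54 t27.1 j6 0.410 tauz -0.1570 F [0.2 0.6 9.4] d(mm) [ 0.1 -0. ] w 0.0501
0.58 t27.7 j6 0.450 tauz -0.1778 F [0.6 0.8 9.6] d(mm) [ 0.1 -0. ] w 0.0500
0.62 t28.2 j6 0.490 tauz -0.1569 F [0.5 0.9 9.4] d(mm) [ 0.1 -0. ] w 0.0505
0.66 t28.8 j6 0.530 tauz -0.1718 F [0.6 0.6 9.5] d(mm) [ 0.1 -0. ] w 0.0501
0.7 t29.3 j6 0.570 tauz -0.1617 F [0.6 0.9 9.3] d(mm) [ 0.1 -0. ] w 0.0498
0.74 t29.8 j6 0.610 tauz -0.1760 F [0.6 0.7 9.3] d(mm) [ 0.1 -0. ] w 0.0501
0.78 t30.4 j6 0.650 tauz -0.1598 F [0.7 1.  9.6] d(mm) [ 0.1 -0. ] w 0.0505
0.82 t30.9 j6 0.690 tauz -0.1768 F [0.4 1.1 9.3] d(mm) [ 0.1 -0. ] w 0.0500
```

```bash
python3 - <<'E'
from turn import *
d=np.load("turn.npz")
for a in np.arange(.86,1.09,.04):
    v=step(d["c"],d["q0"],a)
    if abs(v[5]+.167)>.075:break
E
```

```text
0.86 t31.4 j6 0.730 tauz -0.1606 F [0.2 0.9 9.6] d(mm) [ 0.1 -0.1] w 0.0501
0.9 t31.9 j6 0.770 tauz -0.1776 F [0.6 1.1 9.5] d(mm) [ 0.1 -0.1] w 0.0499
0.94 t32.5 j6 0.810 tauz -0.1652 F [0.6 1.1 9.4] d(mm) [ 0.1 -0.1] w 0.0502
0.98 t33.0 j6 0.850 tauz -0.1367 F [0.5 0.8 9.1] d(mm) [ 0.1 -0.1] w 0.0502
1.02 t33.5 j6 0.890 tauz -0.1100 F [0.4 1.  9.3] d(mm) [ 0.1 -0.1] w 0.0503
1.06 t34.1 j6 0.930 tauz -0.1069 F [0.6 0.8 9.8] d(mm) [ 0.1 -0.1] w 0.0502
```

```bash
python3 - <<'E'
from turn import *
d=np.load("turn.npz")
for a in (1.10,1.14,1.18):
    v=step(d["c"],d["q0"],a);print("N~",(v[5]+.167)/.015)
E
```

```text
1.1 t34.6 j6 0.970 tauz -0.0840 F [0.7 0.9 9.4] d(mm) [ 0.1 -0.1] w 0.0505
N~ 5.535680795326961
1.14 t35.1 j6 1.010 tauz -0.0814 F [0.8 0.7 9.3] d(mm) [ 0.1 -0.1] w 0.0505
N~ 5.706819287830363
1.18 t35.7 j6 1.050 tauz -0.0521 F [0.7 1.  9.8] d(mm) [ 0.1 -0.1] w 0.0500
N~ 7.657808512585288
```

```bash
python3 - <<'E'
from turn import *
c=np.load("turn.npz")["c"]
manip.move_gripper(.08,20);manip.pause(.2)
manip.line_to([*c[:2],.2],velocity=.15)
manip.line_to([c[0]-.1,c[1]-.23,.25],velocity=.3)
t=save("top","t5.png");sd=save("side","s5.png");o=manip.observe();print(o["t"],o["contact_force"])
cv2.imwrite("pics/c5.png",np.vstack([cv2.resize(t[208:263,192:298],(578,300),interpolation=2),cv2.resize(sd[125:225,235:425],(578,300),interpolation=2)])[:,:,::-1])
E
```

```text
38.4417 [ 0.05755442  0.69008722 -1.06176528]
```

View pics/c5.png

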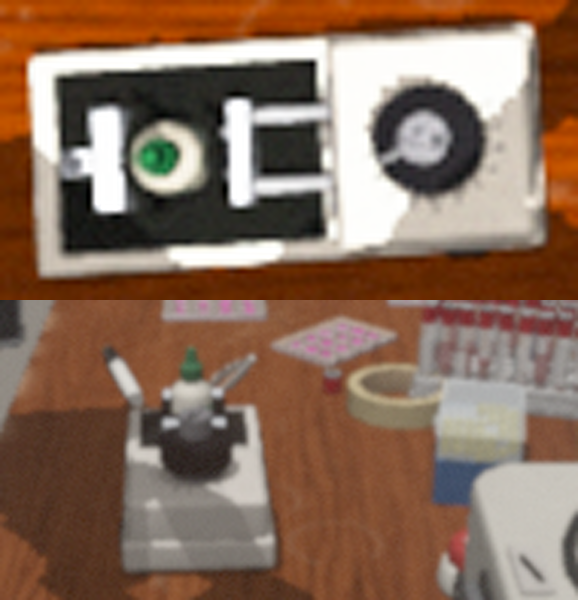

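The top crop shows the jaw moved from 275 to 240, about 17 mm, as expected for 1.18 rad. The bottle is upright at (168,157) against the V jaw, the ring's mark has turned by about 1.2 rad, and the inner knob looks unchanged.

```bash
python3 -c "
from rig import manip
print(manip.finish_job())"
```

```text
the job is handed in; nothing more can be done
None
```

I handed the job in, but no verdict came back: the bottle stands clamped on the deck at about 7.7 N (estimated from the ring's moment), the ring is turned to about 1.18 rad, the inner knob looks unmoved, and the gripper is clear.

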